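# Pull the blind plug out of the water-filter head

## Task

Open the service port of the water-filter head: take the puller from its wooden stand, lower it lightly into the socket of the blind plug, feel for the thread by turning it clockwise until it drops in fully, and screw it clockwise to its stop. Then pull the plug straight up out of its port with the puller, without forcing anything and without gripping the plug itself. Stand the plug, with the puller still in it, upright on the chopping board and let go, leaving the other things where they are.

Things in the scene. Friction and masses are not known exactly. Their poses are not given: they have to be found in the camera images.
- puller_grip (a point): Middle of the puller's black grip block: 44 mm along x, 12 mm along y, 30 mm high. The puller is a steel rod 96 mm long with this block across its top; this point lies 81 mm above the rod's lower tip, z up along the rod. It starts upright in a hole of the wooden stand, its collar resting on the stand, free to lift straight out. About 0.11 kg.
- puller_tip (a point): Lower tip of the puller's rod, on its axis; axes as puller_grip. The rod is 7 mm thick with a round nose. A square cross pin 5 mm thick and 21 mm long over all, along x like the grip block, sits 8 mm above the tip; the underside of a collar 32 mm across and 4 mm thick is 24 mm above the tip.
- puller: The whole puller; origin and axes as puller_tip.
- blind_plug: The blind plug in the port: steel, shank 34 mm across and 24 mm long under a flange 48 mm across and 6 mm thick; 30 mm high, about 0.18 kg. Origin at the centre of the shank's underside, z up. Sprung seals hold it by friction: roughly 6 to 14 N to draw it out, easing after about 12 mm; turning the puller hard against its stop turns the plug in the port, which does no harm.
- plug_mouth (a point): Centre of the plug's top face, 30 mm above its origin; axes as the plug. Here opens a round socket 25 mm across and 26 mm deep with a brass bush in it. With the puller fully down, its collar lies on this face (tip 24 mm below it); while the pin still rests on the bush's ridges the collar stays 9 to 14 mm above.
- thread (a point): In the bush, 9 mm below the plug's top face; axes as the plug. Two ramped ridges (a coarse two-start thread, tops 5 to 8 mm below the face) leave a 10 mm slot. The puller's pin drops through only along the slot, within 13 degrees, either way round; the slot lies up to 1 rad off the plug's x axis, unmeasured: look or feel. Then 65 to 80 degrees clockwise from above lead to a firm stop, pin under the ridges.
- port (a point): Centre of the top face of the fixed water-filter head, a white round housing 108 mm across and 60 mm high with a hose connector on each side. The plug's flange rests on this face and its shank goes 24 mm down into the port, 37 mm across. z up.
- stand: Fixed wooden block 64 x 64 x 36 mm with a 26 mm hole in its top, 30 mm deep, in which the puller stands with its collar on the top face. Origin at the centre of its underside.
- board: Fixed wooden chopping board 240 x 340 x 22 mm (x, y, z); origin at the centre of its underside, its top face 22 mm above.
- pot: Low round pot with a lid, 62 mm across and 35 mm high, standing by; origin at its underside.
- tin: Short tin, 75 mm across and 66 mm high, standing by; origin at its underside.
- mug: Spotted mug, 82 x 114 x 91 mm, standing by; origin at its underside.

How it is judged:
By the outcome, as a careful person would: the job done as asked, in the order asked, and still so for the second after the job is handed in, with the robot touching nothing.
It also fails if it takes over 72 s, if anything falls off the work surface, if the arm or the gripper's body presses on something with over 40 N, if the wrist force passes 120 N, or if a joint passes its speed limit or range.

## Robot

A 7-joint arm with a two-finger parallel gripper is mounted at the origin on a cart in front of the work surface, level with it; the furniture and walls round the work are solid. World frame = base frame: x ahead of the robot, y to its left, z up, the work surface at z = 0. Lengths are in m, angles in rad, forces in N, time in s.
With the tool pointing down it reaches from about 0.425 to 0.925 m from the base axis. Payload 6.8 kg.
Tool frame: the origin (TCP) lies on the centre line of the jaws, within the pads' length; the fingertips stand bot.finger_overhang ahead of it and the grasp point (between the pads) lies 3 mm ahead of it (bot.finger_overhang is the distance from the TCP to the fingertips, in m); z points along the fingers, y is the direction in which the jaws open and shut (so a half turn about z gives the same grasp; the last joint's range is limited). The gripper opens to 85 mm and grips with 20 to 120 N. Pads are 22 mm wide; open, the fingers measure 114 mm over their backs; the gripper's body (76 mm by 85 mm) begins 54 mm behind the grasp point. The pads swing forward as they close: fully open they stand 13 mm farther back than shut.
Start: joints at [1.215, 0.477, 0.022, 1.555, -0.011, 1.109, -0.083], TCP at [0.166, -0.654, 0.253] pointing down, gripper open.
Joint ranges: [-2.96, 2.96], [-0.34, 2.1], [-1.41, 1.46], [0.24, 2.44], [-1.37, 4.51], [0.17, 1.92], [-2.96, 2.96]. Speed limits (rad/s): [2.39, 2.39, 3.14, 3.14, 3.14, 3.14, 3.14].

## Interface

Orientations are given as a unit quaternion [w, x, y, z].
In Python, from station import bot gives the robot as it stands.
- The arm moves only by the tool drive_tool, never from a script. Its argument "increments" is text: rows parted by semicolons, each of 4 numbers parted by spaces: the shift along the world's x, y, z in m, then the turn about the world's z in rad. In form: tx ty tz spin; .... A call has 1 to 12 rows; each row shifts and turns the commanded pose from where the row before left it; what a row does not reach is not made up. A row lasts 1/12 s, in which the tool goes at most 41.7 mm and 7.16 degrees, less where a joint would pass 70% of its speed; a pose out of reach is approached as far as the arm can. A call is refused whole if a number of a shift passes 0.0417 or a number of a turn 0.125, either way. A call with a gripper value outside its range is refused whole. "grip" is the opening, from 0 (shut) to 1 (fully open), set as the call begins (left out, the last holds). The fingers move at their own pace and stop on an object; "squeeze" is the grip in N (left out, the last holds). Time passes only in rows, so rows that do not move let the fingers close. It gives the time, the measured TCP pose, the force and the opening at its end, in the units of the state.
- bot.get_obs(): the state, without advancing time (a new reading comes with each control period).
- bot.read_camera(name): name is "scene" or "side" or "wrist"; returns the picture (420x560x3 uint8, red, green, blue); there is no depth.
- bot.calibration(name): a dict with "fx", "fy", "cx", "cy" (pixels), "camera_from_world" (4x4, takes a point from world to camera coordinates). Camera axes: x right, y down, z forward; pixel columns grow to the right and rows downward; lengths in m; the calibration is good to about 2 mm. A picture is of the moment at which its call begins: read the wrist's pose just before it. calibration takes no time and is no camera call; for the wrist camera it gives the pose at the moment of the call.
- bot.hand_in(): hands the job in, once; it reports no verdict.
The state is a dict: "t": time; "q": joint angles; "joint_vel": joint speeds; "joint_torque": joint torques, N m; "eef_pos": TCP position; "tool_rot": TCP orientation; "contact_force": force on the tool from outside, world axes, zero at the start; "torque": the same for the moment, N m; "gripper_width": opening from 0.0 (shut) to 1.0 (fully open).
Only numpy, scipy, OpenCV 4.12 (cv2) and the standard library are available. Lean on these libraries where they do the work, as an engineer would, in place of code of your own. Each camera call takes 0.05 s, during which the arm holds its last target.

## Working session

There is one attempt and no reset: what is moved stays moved. The work goes in short steps, Python scripts to look and compute and a tool call to move; the robot and the scene stay as the last step left them, time stands still between calls to the robot, and variables do not carry over. Pictures are saved under pics/ and viewed, and the job is handed in when it is done.

Besides the shell and the picture viewer there is one more tool, called after ">>>" as a command line: name --argument value ..., lists and objects as JSON in quotes. drive_tool: Moves the arm, as the interface text tells. Its arguments: {"type":"object","properties":{"increments":{"type":"string"},"grip":{"type":"number"},"squeeze":{"type":"number"}},"required":["increments"]}

```bash
ls; mkdir -p pics
python3 - <<'E'
from station import bot
import cv2
print(bot.get_obs(), bot.finger_overhang)
for n in ("scene","side","wrist"):
    c=bot.calibration(n); im=bot.read_camera(n); cv2.imwrite(f"pics/{n}0.png",im[:,:,::-1]); print(n,c)
E
```

```text
pics
{'t': 0.0, 'q': array([ 1.21489603,  0.47781612,  0.02232537,  1.55647921, -0.01149465,
        1.10928024, -0.08309077]), 'joint_vel': array([-4.13366858e-04,  1.61098772e-04, -5.38199394e-04, -7.31652392e-05,
        6.79391993e-04,  8.50721839e-04, -2.21141997e-04]), 'joint_torque': array([ 4.36832543e-04, -5.96453118e+01,  1.60778023e+00, -2.81192797e+01,
        1.24076981e-02,  9.36728407e-03, -1.29799949e-05]), 'eef_pos': array([ 0.16541536, -0.65383831,  0.25230294]), 'tool_rot': array([-9.09363962e-04,  9.92330940e-01,  1.23606005e-01, -1.82270833e-04]), 'contact_force': array([1.12368134, 0.32588408, 0.65329524]), 'torque': array([-0.00998192,  0.01613265,  0.0033597 ]), 'gripper_width': 1.000228970447232} 0.022
scene {'fx': 399.94788650604517, 'fy': 399.94788650604517, 'cx': 278.5262905366024, 'cy': 211.87717186355792, 'camera_from_world': array([[-0.85630642, -0.51615675,  0.01793104,  0.44746355],
       [-0.32500405,  0.5115508 , -0.79541696,  0.27275406],
       [ 0.40138719, -0.68694832, -0.60579727,  0.84830893],
       [ 0.        ,  0.        ,  0.        ,  1.        ]])}
side {'fx': 409.21057713837075, 'fy': 409.21057713837075, 'cx': 271.55115978384526, 'cy': 206.16839469264346, 'camera_from_world': array([[ 0.97747913, -0.21004027,  0.02043591, -0.58636331],
       [-0.09132949, -0.50834027, -0.85629965,  0.09952455],
       [ 0.1902458 ,  0.83514864, -0.51607488,  0.97178462],
       [ 0.        ,  0.        ,  0.        ,  1.        ]])}
wrist {'fx': 295.20433599643457, 'fy': 295.20433599643457, 'cx': 281.26382063609947, 'cy': 215.11978085256968, 'camera_from_world': array([[ 0.24500379, -0.9695165 , -0.00330056, -0.67459024],
       [-0.93328764, -0.23676776,  0.27002816, -0.03522826],
       [-0.26257822, -0.06307755, -0.96284677,  0.38016792],
       [ 0.        ,  0.        ,  0.        ,  1.        ]])}
```

View pics/scene0.png

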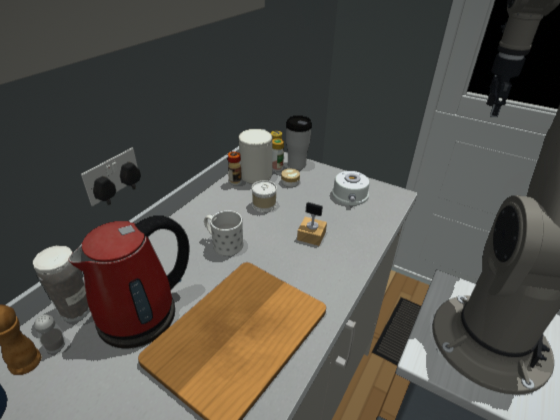

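View pics/side0.png

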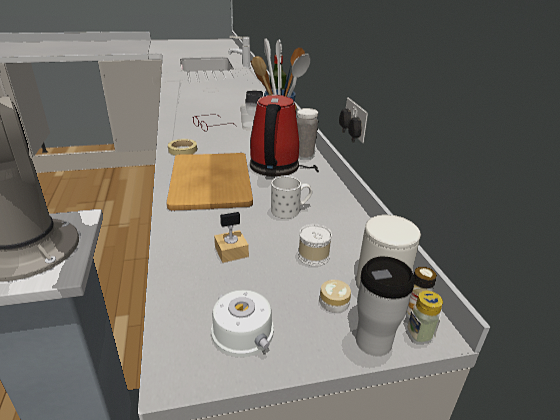

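View pics/wrist0.png

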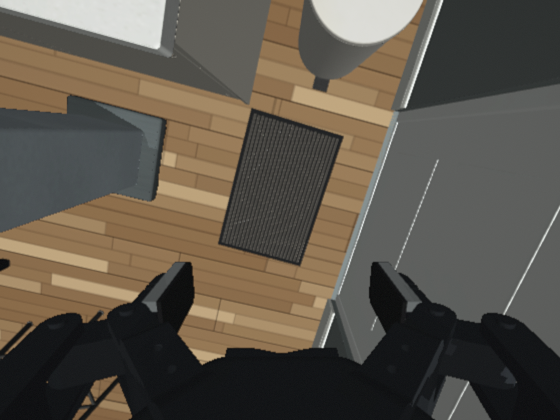

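The scene view shows the puller and stand near (312,225), the filter head near (351,185) and the board near (237,340). In the side view they are at (231,235), (242,318) and (210,180). I'll zoom in and triangulate.

```bash
cat > h.py <<'E'
import numpy as np, cv2
def ray(c,u,v):
    T=c["camera_from_world"];R=T[:3,:3];t=T[:3,3]
    d=R.T@np.array([(u-c["cx"])/c["fx"],(v-c["cy"])/c["fy"],1.]);return -R.T@t,d/np.linalg.norm(d)
def onz(c,u,v,z):
    o,d=ray(c,u,v);return o+d*(z-o[2])/d[2]
def tri(c1,p1,c2,p2):
    o1,d1=ray(c1,*p1);o2,d2=ray(c2,*p2)
    s=np.linalg.lstsq(np.stack([d1,-d2],1),o2-o1,rcond=None)[0]
    a=o1+s[0]*d1;b=o2+s[1]*d2
    return (a+b)/2,np.linalg.norm(a-b)
def proj(c,p):
    q=c["camera_from_world"]@np.append(p,1);return c["fx"]*q[0]/q[2]+c["cx"],c["fy"]*q[1]/q[2]+c["cy"]
def crop(im,u,v,w,h,s,f):
    cv2.imwrite(f,cv2.resize(im[v:v+h,u:u+w],None,fx=s,fy=s,interpolation=cv2.INTER_CUBIC))
E
python3 - <<'E'
import cv2
from h import *
a=cv2.imread("pics/scene0.png");b=cv2.imread("pics/side0.png")
p=np.hstack([cv2.resize(a[160:260,285:385],None,fx=4,fy=4,interpolation=2),cv2.resize(b[200:300,185:285],None,fx=4,fy=4,interpolation=2)])
cv2.imwrite("pics/z1.png",p)
crop(b,200,280,90,80,6,"pics/z2.png")
E
```

```text
(no output)
```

View pics/z1.png

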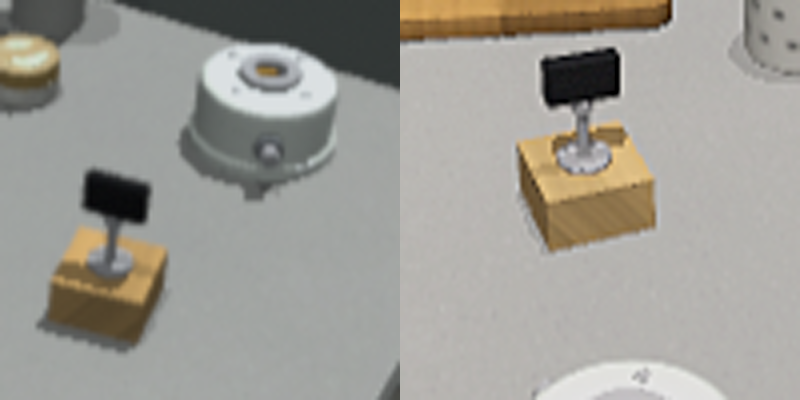

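View pics/z2.png

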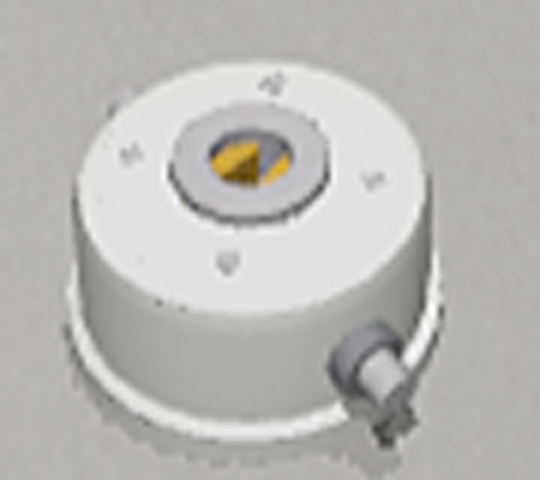

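Run:
```python
from station import bot
from h import *
a=bot.calibration("scene");b=bot.calibration("side")
S=lambda x,y:(285+x/4,160+y/4)
D=lambda x,y:(185+(x-400)/4,200+y/4)
print("grip",tri(a,S(116,196),b,D(581,77)))
print("collar",tri(a,S(110,258),b,D(584,155)))
m1=S(270,71);m2=(200+250/6,280+160/6)
print("mouth",tri(a,m1,b,m2),onz(a,*m1,.066),onz(b,*m2,.066))
for c,p in((a,S(110,258)),(b,D(584,155))):print(onz(c,*p,.040))
# block yaw
for n,c,l,r in(("scene",a,S(84.5,188),S(148.5,204)),("side",b,D(542,82),D(620,73))):
    L=onz(c,*l,.093);R=onz(c,*r,.093);print(n,L,R,np.linalg.norm(R-L),np.arctan2(*(R-L)[1::-1]))
# board corners
for p in((250,265),(327,318),(146,352),):print("board s",onz(a,*p,.022))
for p in((173,154),(247,153),(252,205),(168,204)):print("board d",onz(b,*p,.022))
for n,p in(("mug",(228,215)),("tin",(264,187)),("pot",(290,174))):print(n,onz(a,*p,.06))
```

```text
grip (array([ 0.47863659, -0.10339465,  0.09119939]), np.float64(0.0024935705253015363))
collar (array([ 0.47893064, -0.1041275 ,  0.03757162]), np.float64(0.001741905136113738))
mouth (array([ 0.46756395, -0.34859864,  0.06110117]), np.float64(0.002086585757559084)) [ 0.46394748 -0.3407463   0.066     ] [ 0.46794667 -0.35305928  0.066     ]
[ 0.47674381 -0.10116682  0.04      ]
[ 0.47943139 -0.10699819  0.04      ]
scene [ 0.49792931 -0.09747359  0.093     ] [ 0.45428727 -0.10444578  0.093     ] 0.04419546996902879 -2.9831727325649693
side [ 0.45738092 -0.10655839  0.093     ] [ 0.50186369 -0.10513991  0.093     ] 0.044505380542838466 0.031877399930421636
board s [0.54360934 0.10170671 0.022     ]
board s [0.31313996 0.14617927 0.022     ]
board s [0.5809468  0.40917283 0.022     ]
board d [0.35042925 0.44696328 0.022     ]
board d [0.60114157 0.41375405 0.022     ]
board d [0.55853155 0.06467209 0.022     ]
board d [0.334171   0.11032115 0.022     ]
mug [0.67842213 0.00759697 0.06      ]
tin [ 0.6700585  -0.15889036  0.06      ]
pot [ 0.64111464 -0.26412986  0.06      ]
```

>>> drive_tool --increments "0.0274 0.0277 0 -0.014; 0.0274 0.0277 0 -0.014; 0.0274 0.0277 0 -0.014; 0.0274 0.0277 0 -0.014; 0.0274 0.0277 0 -0.014; 0.0274 0.0277 0 -0.014; 0.0274 0.0277 0 -0.014; 0.0274 0.0277 0 -0.014; 0.0274 0.0277 0 -0.014; 0.0274 0.0277 0 -0.014; 0.0274 0.0277 0 0; 0 0 0 0"

```text
t: 1.15
eef_pos: [0.4737, -0.3413, 0.2533]
tool_rot: [-0.002, 0.998, 0.06, 0.002]
contact_force: [1.6, 0.6, 1.0]
gripper_width: 1.003
```

>>> drive_tool --increments "0 0 0 0; 0 0 0 0"

```text
t: 1.32
eef_pos: [0.4665, -0.3499, 0.253]
tool_rot: [0.0, 0.999, 0.054, -0.0]
contact_force: [0.9, 0.2, -0.5]
gripper_width: 0.999
```

Run:
```python
from station import bot
from h import *
import pickle
c=bot.calibration("wrist");im=bot.read_camera("wrist")[:,:,::-1]
pickle.dump(c,open("w1.pkl","wb"));cv2.imwrite("pics/w1.png",im);o=bot.get_obs();print(o["eef_pos"],o["tool_rot"],o["contact_force"],proj(c,[.4675,-.3486,.066]))
```

```text
[ 0.46594039 -0.35069066  0.25305757] [ 1.52327139e-04  9.98588944e-01  5.31021914e-02 -5.05586119e-04] [ 0.10237529 -1.39343493  0.74555006] (np.float64(279.61454237821135), np.float64(198.02675262127252))
```

View pics/w1.png

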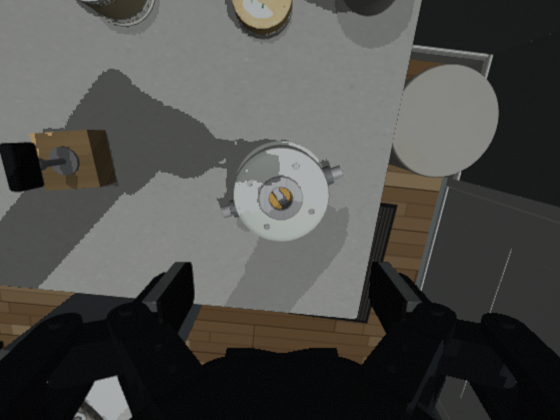

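Run:
```python
from h import *
im=cv2.imread("pics/w1.png");crop(im,250,168,60,60,10,"pics/w1z.png")
```

```text
(no output)
```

View pics/w1z.png

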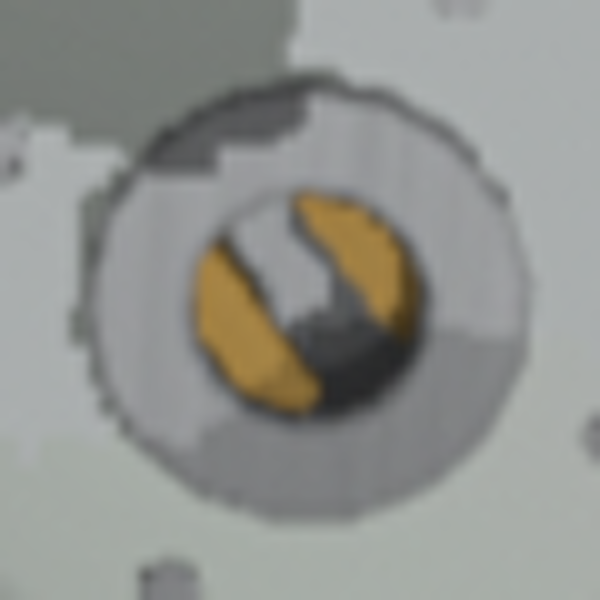

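Run:
```python
from h import *
import pickle
c=pickle.load(open("w1.pkl","rb"))
W=lambda x,y:(250+(x-.0)/10,168+y/10)
print("flange",onz(c,*W(312,298),.066),"hole",onz(c,*W(310,304),.066))
for l,r in(((225,235),(320,390)),((295,200),(385,330))):
    L=onz(c,*W(*l),.060);R=onz(c,*W(*r),.060);print(L,R,np.arctan2(*(R-L)[1::-1])%np.pi)
g=np.array([.4786,-.104,0]);
im=cv2.imread("pics/w1.png")
print("collar approx",onz(c,66,160,.04))
```

```text
flange [ 0.46792808 -0.35025376  0.066     ] hole [ 0.46725491 -0.35011205  0.066     ]
[ 0.4725196  -0.34029331  0.06      ] [ 0.45646805 -0.35236503  0.06      ] 0.6448180311793066
[ 0.47714285 -0.34740523  0.06      ] [ 0.46393449 -0.35867751  0.06      ] 0.7064762580685269
collar approx [ 0.47921508 -0.10709946  0.04      ]
```

>>> drive_tool --increments "0.002 0.037 0 0; 0.002 0.037 0 0; 0.002 0.037 0 0; 0.002 0.037 0 0; 0.002 0.037 0 0; 0.002 0.037 0 0; 0 0.022 0 0; 0 0 0 0; 0 0 0 0; 0 0 0 0"

```text
t: 2.2
eef_pos: [0.4785, -0.1078, 0.2533]
tool_rot: [0.0, 0.999, 0.052, -0.0]
contact_force: [0.4, -0.4, -0.6]
gripper_width: 1.005
```

Run:
```python
from station import bot
from h import *
import pickle
c=bot.calibration("wrist");im=bot.read_camera("wrist")[:,:,::-1]
pickle.dump(c,open("w2.pkl","wb"));cv2.imwrite("pics/w2.png",im);o=bot.get_obs();print(o["eef_pos"],o["tool_rot"])
u,v=map(int,proj(c,[.4785,-.104,.093]));print(u,v)
crop(im,u-60,v-60,120,120,5,"pics/w2z.png")
```

```text
[ 0.4785997  -0.10804596  0.25326339] [ 3.52066838e-04  9.98646945e-01  5.20013878e-02 -1.01968467e-04]
276 204
```

View pics/w2z.png

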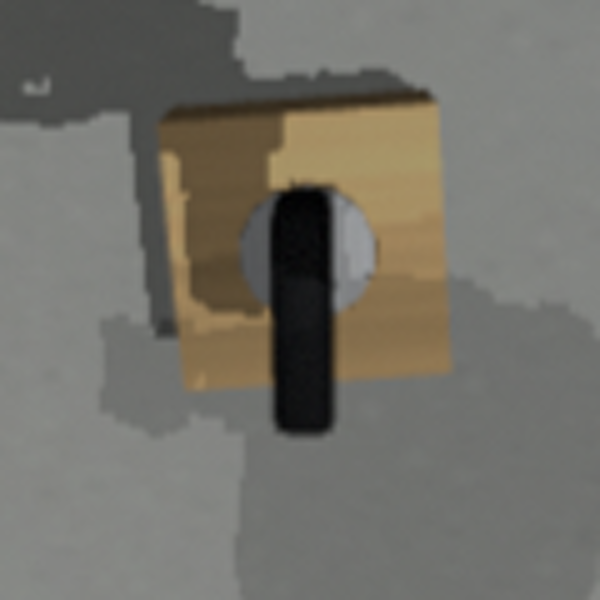

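Run:
```python
from h import *
import pickle
c=pickle.load(open("w2.pkl","rb"))
W=lambda x,y:(216+x/5,144+y/5)
p=[onz(c,*W(*q),.108) for q in((275,290),(331,290),(333,428),(275,428))]
for q in p:print(q)
print(np.mean(p,0))
for a,b in((3,0),(2,1)):
    d=p[b]-p[a];print(np.linalg.norm(d),np.arctan2(d[1],d[0]))
print("collar",onz(c,*W(310,250),.04))
for a,b in(((185,390),(160,120)),((452,372),(437,100))):
    d=onz(c,*W(*b),.036)-onz(c,*W(*a),.036);print("stand",np.linalg.norm(d),np.arctan2(d[1],d[0]))
```

```text
[ 0.48420302 -0.09845611  0.108     ]
[ 0.48528552 -0.10876084  0.108     ]
[ 0.45858356 -0.11196636  0.108     ]
[ 0.45743174 -0.10100958  0.108     ]
[ 0.47137596 -0.10504822  0.108     ]
0.026892775713872313 0.09509321891882064
0.026893672584026106 0.119476089063927
collar [ 0.47841825 -0.10477675  0.04      ]
stand 0.06443261288416409 0.16709405460791882
stand 0.0645021823230055 0.1802907197555124
```

>>> drive_tool --increments "0.0005 0.003 -0.03 0.005; 0 0 -0.03 0; 0 0 -0.03 0; 0 0 -0.03 0; 0 0 -0.025 0; 0 0 -0.011 0; 0 0 0 0; 0 0 0 0; 0 0 0 0; 0 0 0 0" --grip 0.6

```text
t: 3.08
eef_pos: [0.4807, -0.1032, 0.0989]
tool_rot: [0.0, 0.998, 0.056, 0.002]
contact_force: [0.3, -0.1, 0.4]
gripper_width: 0.601
```

Run:
```python
from station import bot
from h import *
im=bot.read_camera("wrist")[:,:,::-1];cv2.imwrite("pics/w3.png",im);o=bot.get_obs();print(o["eef_pos"],o["tool_rot"],o["gripper_width"])
```

```text
[ 0.48055403 -0.10307336  0.09878671] [3.83664697e-04 9.98421390e-01 5.61482385e-02 1.39868553e-03] 0.6015535028408973
```

View pics/w3.png

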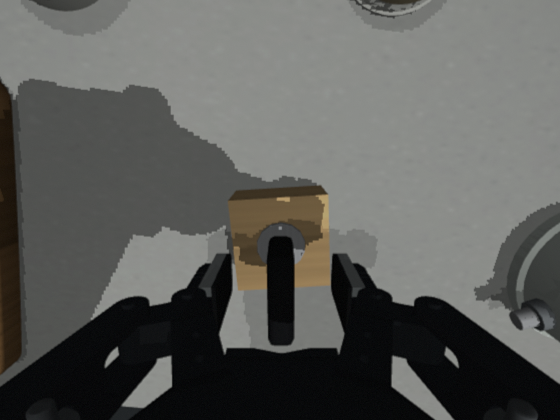

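The block sits midway between the pads (block at x≈281, pads at 232 and 333). Closing.

>>> drive_tool --increments "-0.0015 -0.001 -0.002 0; 0 0 0 0; 0 0 0 0; 0 0 0 0; 0 0 0 0; 0 0 0 0; 0 0 0 0; 0 0 0 0; 0 0 0 0; 0 0 0 0" --grip 0 --squeeze 60

```text
t: 3.97
eef_pos: [0.478, -0.1038, 0.0955]
tool_rot: [0.0, 0.998, 0.056, 0.0]
contact_force: [-1.7, -0.2, 6.2]
gripper_width: 0.133
```

>>> drive_tool --increments "0 0 0.01 0; 0 0 0.015 0; 0 0 0.02 0; 0 0 0.025 0; 0 0 0.025 0; 0 0 0.02 0; 0 0 0 0; 0 0 0 0; 0 0 0 0"

```text
t: 4.72
eef_pos: [0.4773, -0.1036, 0.2097]
tool_rot: [-0.0, 0.998, 0.056, -0.0]
contact_force: [0.2, 0.0, -1.8]
gripper_width: 0.134
```

Run:
```python
from station import bot
from h import *
a=bot.read_camera("scene")[:,:,::-1];b=bot.read_camera("side")[:,:,::-1];o=bot.get_obs();print(o["eef_pos"],o["tool_rot"],o["contact_force"],o["gripper_width"])
ca=bot.calibration("scene");cb=bot.calibration("side")
P=o["eef_pos"];r=[]
for im,c in((a,ca),(b,cb)):
    u,v=map(int,proj(c,P-[0,0,.05]));r.append(cv2.resize(im[v-50:v+50,u-50:u+50],None,fx=4,fy=4,interpolation=2));print(u,v)
cv2.imwrite("pics/l1.png",np.hstack(r))
```

```text
[ 0.47700974 -0.10357894  0.20909493] [-2.82502979e-04  9.98408103e-01  5.63888256e-02 -1.21710047e-03] [ 0.68824104 -0.36489158 -1.05099159] 0.12706131254201333
316 187
228 193
```

View pics/l1.png

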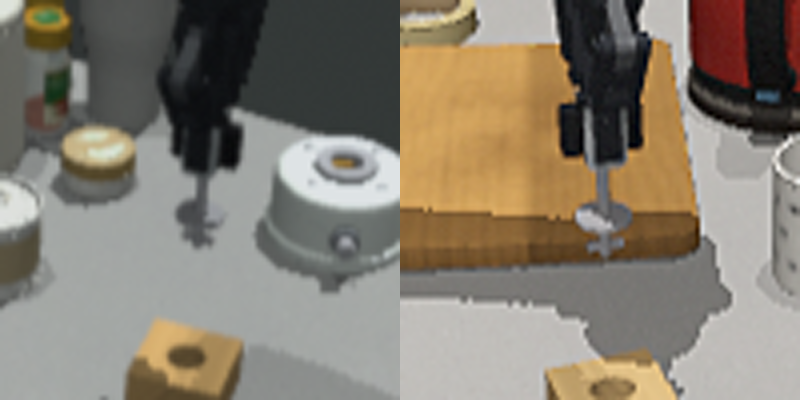

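Run:
```python
from station import bot
from h import *
a=bot.calibration("scene");b=bot.calibration("side")
o=bot.get_obs()
for n,p,q in(("tip",(200,245),(604,257)),("collar",(201,212),(604,217)),("rod below block",(203,172),(604,168))):
    P=tri(a,(266+p[0]/4,137+p[1]/4),b,(178+(q[0]-400)/4,143+q[1]/4));print(n,P,P[0]-o["eef_pos"])
```

```text
tip (array([ 0.47674523, -0.10611054,  0.1249868 ]), np.float64(0.0021400805120670775)) [-0.00026452 -0.00253161 -0.08410814]
collar (array([ 0.47781734, -0.1058439 ,  0.15044259]), np.float64(0.0017265505009409383)) [ 0.00080759 -0.00226496 -0.05865235]
rod below block (array([ 0.47882825, -0.1055635 ,  0.18056363]), np.float64(0.0018071849489518456)) [ 0.00181851 -0.00198456 -0.0285313 ]
```

>>> drive_tool --increments "-0.001 -0.0245 0 0.117; -0.001 -0.0245 0 0.117; -0.001 -0.0245 0 0.117; -0.001 -0.0245 0 0.117; -0.001 -0.0245 0 0.117; -0.001 -0.0245 0 0.117; -0.001 -0.0245 0 0.117; -0.001 -0.0245 0 0.117; -0.001 -0.0245 0 0; -0.001 -0.0245 0 0; 0 0 0 0; 0 0 0 0"

```text
t: 5.82
eef_pos: [0.4668, -0.3499, 0.2087]
tool_rot: [-0.001, 0.866, 0.499, -0.001]
contact_force: [-0.2, 1.6, -2.0]
gripper_width: 0.132
```

>>> drive_tool --increments "0 0 -0.02 0; 0 0 -0.02 0; 0 0 0 0; 0 0 0 0; 0 0 0 0"

```text
t: 6.23
eef_pos: [0.4685, -0.348, 0.1708]
tool_rot: [-0.0, 0.865, 0.501, 0.0]
contact_force: [0.0, 0.1, -0.7]
gripper_width: 0.125
```

```bash
cat > look.py <<'E'
from station import bot
from h import *
import sys
tag=sys.argv[1]; dz=float(sys.argv[2])
o=bot.get_obs();a=bot.read_camera("scene")[:,:,::-1];b=bot.read_camera("side")[:,:,::-1];
print(o["t"],o["eef_pos"],o["tool_rot"],o["contact_force"],o["torque"],o["gripper_width"],o["q"])
P=o["eef_pos"];r=[]
for im,n in((a,"scene"),(b,"side")):
    u,v=map(int,proj(bot.calibration(n),P-[0,0,dz]));r.append(cv2.resize(im[v-33:v+33,u-33:u+33],None,fx=6,fy=6,interpolation=2));print(n,"origin",u-33,v-33)
cv2.imwrite(f"pics/{tag}.png",np.hstack(r))
E
python3 look.py m1 0.07
```

```text
6.2333 [ 0.46851865 -0.34795286  0.17083286] [-4.33163624e-05  8.65336248e-01  5.01191713e-01  2.07557665e-04] [ 0.00577531  0.12981222 -0.66425173] [-0.0153038  -0.05742134 -0.02996637] 0.1252327092221888 [ 0.74959735  0.43490738 -0.27904144  1.84132121  0.14992022  0.88563408
 -0.12075101]
scene origin 320 133
side origin 208 257
```

View pics/m1.png

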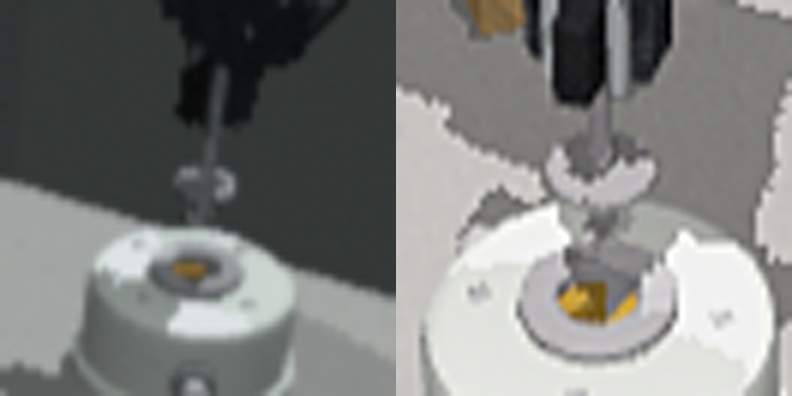

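Run:
```python
from station import bot
from h import *
a=bot.calibration("scene");b=bot.calibration("side")
A=lambda x,y:(320+x/6,133+y/6)
B=lambda x,y:(208+(x-396)/6,257+y/6)
c,e=tri(a,A(206,183),b,B(601,172));m,e2=tri(a,A(195,269),b,B(598,303));t,e3=tri(a,A(201,222),b,B(601,238))
print(c,e,m,e2,t,e3)
p=bot.get_obs()["eef_pos"]
for q in(np.array([p[0],p[1],.110]),np.array([p[0],p[1],.066])):
    for cc,o in((a,(320,133,0)),(b,(208,257,396))):
        u,v=proj(cc,q);print((u-o[0])*6+o[2],(v-o[1])*6)
```

```text
[ 0.46904183 -0.34913938  0.11129362] 0.0025194559970760392 [ 0.46761432 -0.34958382  0.06013115] 0.001622236270319343 [ 0.46873112 -0.35087697  0.08741386] 0.001746714256761189
203.4927176418197 184.6787381987852
595.9587074296339 176.14596058716097
192.2057800097822 258.85323729640606
598.5549237664138 287.0266667176163
```

>>> drive_tool --increments "-0.001 -0.0007 -0.008 0; 0 0 -0.008 0; 0 0 -0.006 0; 0 0 0 0; 0 0 0 0; 0 0 0 0"

```text
t: 6.83
eef_pos: [0.4671, -0.3494, 0.1483]
tool_rot: [-0.0, 0.866, 0.501, 0.0]
contact_force: [-0.3, 0.5, -1.3]
gripper_width: 0.127
```

>>> drive_tool --increments "0 0 -0.002 0; 0 0 -0.002 0; 0 0 -0.001 0; 0 0 0 0; 0 0 0 0"

```text
t: 7.25
eef_pos: [0.4669, -0.3494, 0.1432]
tool_rot: [-0.0, 0.866, 0.501, -0.0]
contact_force: [0.4, 0.8, -1.4]
gripper_width: 0.13
```

>>> drive_tool --increments "0 0 -0.001 0; 0 0 -0.001 0; 0 0 -0.001 0; 0 0 0 0; 0 0 0 0"

```text
t: 7.67
eef_pos: [0.4669, -0.3494, 0.1402]
tool_rot: [-0.0, 0.866, 0.501, -0.0]
contact_force: [-0.5, 0.9, 0.0]
gripper_width: 0.127
```

```bash
python3 look.py m2 0.07
```

```text
7.6667 [ 0.4669135  -0.34937265  0.14021487] [-7.25651136e-05  8.65633210e-01  5.00678679e-01 -2.07422112e-05] [-0.52433201  0.93976468  0.00784845] [0.03893831 0.01669023 0.02693204] 0.12707036763852722 [ 0.74520337  0.47310687 -0.27066164  1.86436196  0.16640191  0.82608355
 -0.13233691]
scene origin 319 142
side origin 207 270
```

View pics/m2.png

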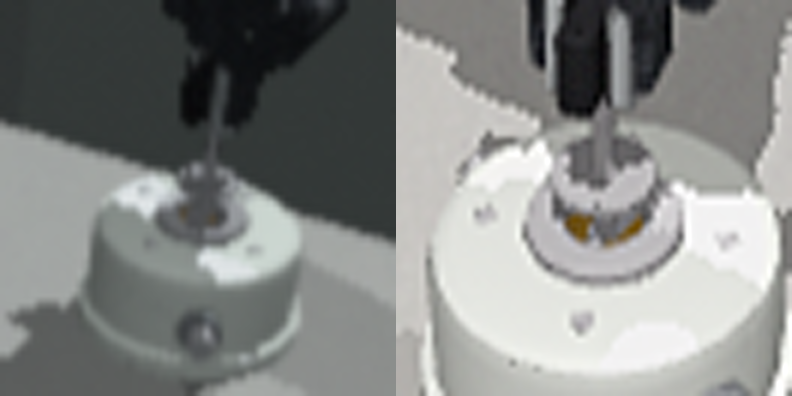

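The tip is inside the socket and centred in both views, with no contact yet. I'll lower it lightly onto the ridges.

>>> drive_tool --increments "0 0 -0.001 0; 0 0 -0.001 0; 0 0 0 0; 0 0 0 0"

```text
t: 8.1
eef_pos: [0.4669, -0.3493, 0.1382]
tool_rot: [-0.0, 0.866, 0.501, -0.0]
contact_force: [-0.2, -0.5, -0.5]
gripper_width: 0.136
```

>>> drive_tool --increments "0 0 -0.001 0; 0 0 0 0; 0 0 0 0"

```text
t: 8.35
eef_pos: [0.4669, -0.3494, 0.1372]
tool_rot: [-0.0, 0.866, 0.501, -0.0]
contact_force: [0.6, 0.1, -1.5]
gripper_width: 0.131
```

>>> drive_tool --increments "0 0 -0.001 0; 0 0 0 0; 0 0 0 0"

```text
t: 8.6
eef_pos: [0.467, -0.3494, 0.1363]
tool_rot: [0.0, 0.866, 0.501, 0.0]
contact_force: [0.4, -0.6, -0.3]
gripper_width: 0.133
```

>>> drive_tool --increments "0 0 -0.001 0; 0 0 0 0; 0 0 0 0"

```text
t: 8.85
eef_pos: [0.4672, -0.3495, 0.1356]
tool_rot: [0.0, 0.866, 0.501, 0.0]
contact_force: [-0.6, -0.4, 2.4]
gripper_width: 0.128
```

Contact is at about 0.1356, with the collar roughly 10 mm up as expected. I'll turn clockwise under light pressure.

>>> drive_tool --increments "0 0 -0.001 0; 0 0 0 0; 0 0 0 -0.04; 0 0 0 -0.04; 0 0 0 0; 0 0 0 0"

```text
t: 9.35
eef_pos: [0.4668, -0.3493, 0.134]
tool_rot: [-0.0, 0.885, 0.466, -0.0]
contact_force: [0.9, 0.4, -1.3]
gripper_width: 0.129
```

>>> drive_tool --increments "0 0 0 -0.04; 0 0 0 -0.04; 0 0 0 0; 0 0 0 0"

```text
t: 9.68
eef_pos: [0.4669, -0.3494, 0.1341]
tool_rot: [-0.0, 0.902, 0.431, -0.0]
contact_force: [-0.5, 0.1, -0.9]
gripper_width: 0.131
```

>>> drive_tool --increments "0 0 -0.001 0; 0 0 0 0; 0 0 -0.001 0; 0 0 0 0; 0 0 0 0"

```text
t: 10.1
eef_pos: [0.4669, -0.3494, 0.1322]
tool_rot: [-0.0, 0.903, 0.43, -0.0]
contact_force: [0.5, 0.2, -2.0]
gripper_width: 0.133
```

>>> drive_tool --increments "0 0 0 -0.04; 0 0 0 -0.04; 0 0 0 -0.04; 0 0 0 -0.03; 0 0 0 0; 0 0 0 0"

```text
t: 10.6
eef_pos: [0.467, -0.3494, 0.1323]
tool_rot: [0.0, 0.932, 0.362, -0.0]
contact_force: [0.3, 0.7, -1.2]
gripper_width: 0.132
```

>>> drive_tool --increments "0 0 -0.001 0; 0 0 -0.001 0; 0 0 -0.001 0; 0 0 0 0; 0 0 0 0"

```text
t: 11.02
eef_pos: [0.4669, -0.3494, 0.1292]
tool_rot: [-0.0, 0.933, 0.361, -0.0]
contact_force: [0.2, -0.0, 0.1]
gripper_width: 0.13
```

>>> drive_tool --increments "0 0 -0.001 0; 0 0 -0.001 0; 0 0 -0.001 0; 0 0 0 0; 0 0 0 0"

```text
t: 11.43
eef_pos: [0.4669, -0.3494, 0.1262]
tool_rot: [-0.0, 0.933, 0.361, -0.0]
contact_force: [0.1, 0.0, -1.0]
gripper_width: 0.131
```

>>> drive_tool --increments "0 0 -0.001 0; 0 0 0 0; 0 0 0 0"

```text
t: 11.68
eef_pos: [0.4671, -0.3495, 0.1256]
tool_rot: [0.0, 0.933, 0.361, 0.0]
contact_force: [-0.9, 0.1, 1.2]
gripper_width: 0.136
```

It is fully down at z≈0.1257, as predicted. Now I'll screw it clockwise.

>>> drive_tool --increments "0 0 -0.0005 -0.08; 0 0 0 -0.08; 0 0 0 -0.08; 0 0 0 -0.08; 0 0 0 -0.08; 0 0 0 -0.08; 0 0 0 -0.08; 0 0 0 -0.08; 0 0 0 -0.08; 0 0 0 -0.08; 0 0 0 0; 0 0 0 0"

```text
t: 12.68
eef_pos: [0.4678, -0.3497, 0.1255]
tool_rot: [0.001, 1.0, -0.029, 0.001]
contact_force: [0.4, 0.1, 5.5]
gripper_width: 0.13
```

```bash
python3 look.py s1 0.07
```

```text
12.6833 [ 0.46777842 -0.34973786  0.12554296] [ 5.47667877e-04  9.99567063e-01 -2.94059635e-02  8.22195067e-04] [0.44656319 0.09602604 5.45292686] [-0.01559511 -0.02796845 -0.05992034] 0.13044661372819688 [ 5.34746217e-01  4.78394290e-01  4.98095262e-04  1.88795220e+00
 -9.70538165e-05  7.73277028e-01 -1.09435921e+00]
scene origin 319 145
side origin 208 276
```

View pics/s1.png

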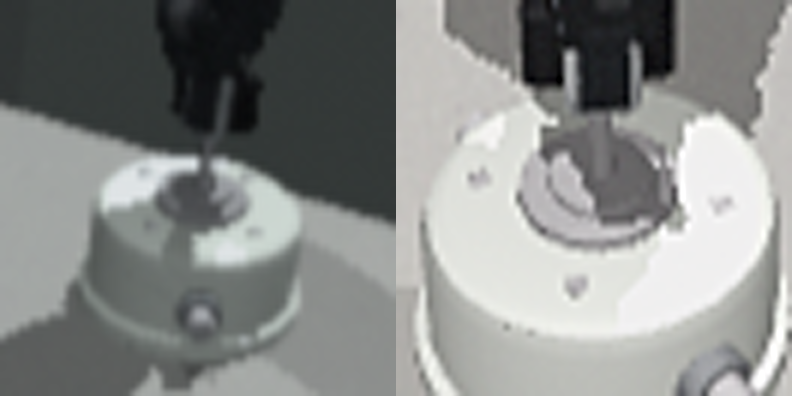

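The collar lies on the plug face. I'll keep turning, in smaller steps, to find the stop.

>>> drive_tool --increments "0 0 0 -0.06; 0 0 0 -0.06; 0 0 0 -0.06; 0 0 0 -0.06; 0 0 0 -0.06; 0 0 0 0; 0 0 0 0"

```text
t: 13.37
eef_pos: [0.4677, -0.3498, 0.1256]
tool_rot: [0.0, 0.984, -0.178, 0.001]
contact_force: [-0.7, 0.3, 6.2]
gripper_width: 0.132
```

```bash
python3 -c "
from station import bot;o=bot.get_obs();print(o['torque'],o['tool_rot'],o['eef_pos'],o['contact_force'])"
```

```text
[-0.03569933 -0.07558454  0.01254527] [ 3.51569872e-04  9.83949277e-01 -1.78445756e-01  8.98921785e-04] [ 0.46769929 -0.34981251  0.12555888] [-0.68355392  0.29269021  6.16964205]
```

>>> drive_tool --increments "0 0 0 -0.05; 0 0 0 -0.05; 0 0 0 0; 0 0 0 0"

```text
t: 13.7
eef_pos: [0.4679, -0.3497, 0.1255]
tool_rot: [0.0, 0.974, -0.227, 0.001]
contact_force: [1.5, -0.1, 5.7]
gripper_width: 0.132
```

```bash
python3 -c "
from station import bot;o=bot.get_obs();print(o['torque'],o['tool_rot'],o['eef_pos'],o['contact_force'])"
```

```text
[ 0.03263395 -0.17132451 -0.01217393] [ 2.24403996e-04  9.73834209e-01 -2.27256964e-01  1.07514943e-03] [ 0.46794202 -0.34968508  0.1255334 ] [ 1.53381116 -0.08404118  5.67409309]
```

Yaw is −0.458 with no stop torque yet.

>>> drive_tool --increments "0 0 0 -0.05; 0 0 0 -0.05; 0 0 0 0; 0 0 0 0"

```text
t: 14.03
eef_pos: [0.4679, -0.3497, 0.1256]
tool_rot: [0.0, 0.961, -0.276, 0.001]
contact_force: [1.7, 0.0, 5.4]
gripper_width: 0.13
```

```bash
python3 -c "
from station import bot;o=bot.get_obs();print(o['torque'],o['tool_rot'],o['eef_pos'],o['contact_force'])"
```

```text
[ 0.01511118 -0.1268985   0.05123612] [ 2.19868138e-04  9.61299446e-01 -2.75503572e-01  1.05323676e-03] [ 0.46792978 -0.34973794  0.12555003] [1.72009699 0.03175069 5.3592689 ]
```

>>> drive_tool --increments "0 0 0 -0.05; 0 0 0 0; 0 0 0 0"

```text
t: 14.28
eef_pos: [0.4679, -0.3498, 0.1255]
tool_rot: [0.0, 0.954, -0.299, 0.001]
contact_force: [0.5, -0.4, 5.7]
gripper_width: 0.134
```

```bash
python3 -c "
from station import bot;o=bot.get_obs();print(o['torque'],o['tool_rot'],o['eef_pos'],o['contact_force'])"
```

```text
[-0.05733739 -0.09335955  0.1549049 ] [ 2.51305551e-04  9.54135761e-01 -2.99372376e-01  1.03324341e-03] [ 0.46785684 -0.34979573  0.12553939] [ 0.54372696 -0.39369333  5.69570071]
```

>>> drive_tool --increments "0 0 0 -0.05; 0 0 0 0; 0 0 0 0"

```text
t: 14.53
eef_pos: [0.4678, -0.3499, 0.1255]
tool_rot: [0.0, 0.946, -0.323, 0.001]
contact_force: [0.7, -0.1, 5.5]
gripper_width: 0.134
```

```bash
python3 -c "
from station import bot;o=bot.get_obs();print(o['torque'],o['tool_rot'],o['eef_pos'],o['contact_force'])"
```

```text
[-0.07688465 -0.05740191  0.18232515] [ 3.12459356e-04  9.46339489e-01 -3.23172415e-01  1.03144809e-03] [ 0.46778167 -0.34994741  0.12553446] [ 0.72320977 -0.09838702  5.51801351]
```

>>> drive_tool --increments "0 0 0 -0.05; 0 0 0 0; 0 0 0 0"

```text
t: 14.78
eef_pos: [0.4678, -0.35, 0.1256]
tool_rot: [0.0, 0.938, -0.347, 0.001]
contact_force: [-0.3, -0.8, 5.3]
gripper_width: 0.128
```

```bash
python3 -c "
from station import bot;o=bot.get_obs();print(o['torque'],o['tool_rot'],o['eef_pos'],o['contact_force'])"
```

```text
[-0.12762756 -0.06865738  0.17565883] [ 3.44777743e-04  9.37963149e-01 -3.46733130e-01  1.07159115e-03] [ 0.46776984 -0.35002577  0.12555877] [-0.29798347 -0.83000987  5.33862565]
```

>>> drive_tool --increments "0 0 0 -0.05; 0 0 0 0; 0 0 0 0"

```text
t: 15.03
eef_pos: [0.4677, -0.3501, 0.1255]
tool_rot: [0.0, 0.929, -0.37, 0.001]
contact_force: [1.7, -0.8, 5.9]
gripper_width: 0.132
```

```bash
python3 look.py s2 0.04;  python3 -c "
from station import bot
import cv2;cv2.imwrite('pics/s2w.png',bot.read_camera('wrist')[:,:,::-1])"
```

```text
15.0333 [ 0.46773612 -0.35006572  0.12552849] [ 3.42129494e-04  9.28994036e-01 -3.70092993e-01  1.06757634e-03] [ 1.70542804 -0.82421298  5.91542279] [-0.24015544 -0.07354189  0.18308574] 0.13172289082147318 [ 0.40150727  0.48287207  0.17397005  1.89731958 -0.11543364  0.76873569
 -1.69012213]
scene origin 320 137
side origin 208 264
```

View pics/s2.png

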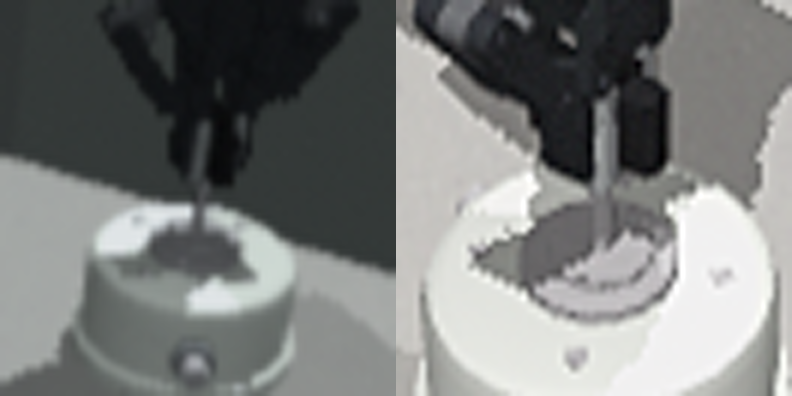

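View pics/s2w.png

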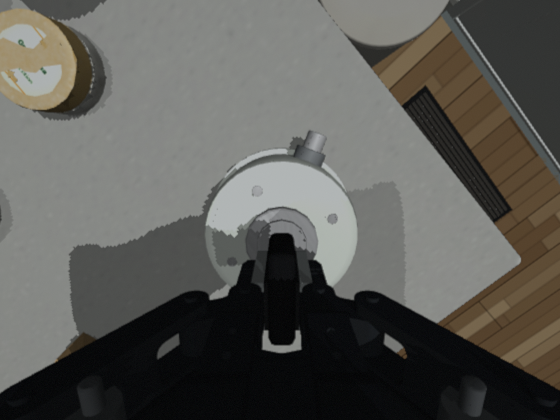

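The torque has held at ~0.18 N·m since yaw ≈ −0.6 (about 72° past the slot). That means the pin is at its stop and the plug is turning harmlessly in its port; the wrist view shows the block still square in the jaws. Pulling straight up.

>>> drive_tool --increments "0 0 0.001 0; 0 0 0.002 0; 0 0 0.002 0; 0 0 0.002 0; 0 0 0.002 0; 0 0 0 0" --squeeze 90

```text
t: 15.68
eef_pos: [0.4666, -0.3488, 0.1334]
tool_rot: [-0.0, 0.929, -0.371, -0.001]
contact_force: [2.0, -1.1, -11.1]
gripper_width: 0.125
```

```bash
python3 look.py u1 0.05
```

```text
15.6833 [ 0.46655505 -0.34880738  0.13339616] [-2.62602809e-04  9.28502064e-01 -3.71326330e-01 -7.77356896e-04] [  1.99687669  -1.06709037 -11.05072288] [-0.37461385 -0.65674925 -0.02996791] 0.12500470571715683 [ 0.3985134   0.47119295  0.17684884  1.89395391 -0.11327941  0.78761758
 -1.69501769]
scene origin 320 138
side origin 207 264
```

View pics/u1.png

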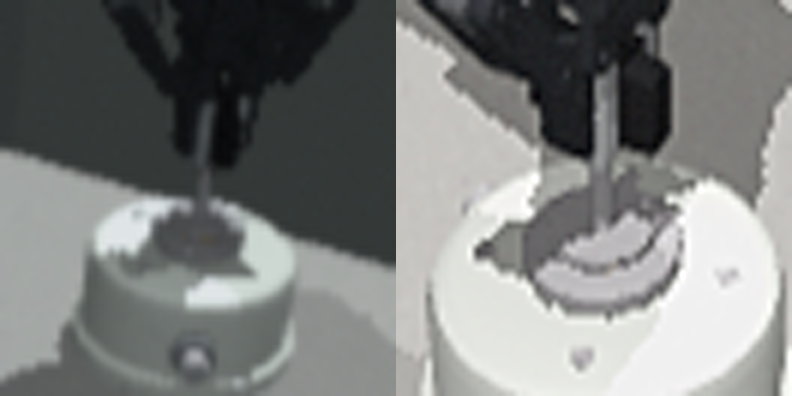

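>>> drive_tool --increments "0 0 0.002 0; 0 0 0.002 0; 0 0 0.002 0; 0 0 0.002 0; 0 0 0.002 0; 0 0 0.002 0; 0 0 0 0"

```text
t: 16.37
eef_pos: [0.4676, -0.35, 0.1473]
tool_rot: [0.0, 0.928, -0.372, 0.001]
contact_force: [0.3, 0.2, -3.3]
gripper_width: 0.13
```

```bash
python3 look.py u2 0.07
```

```text
16.3667 [ 0.4675886  -0.3500125   0.14730268] [ 1.94479950e-04  9.28405948e-01 -3.71565859e-01  1.08224645e-03] [ 0.25339686  0.22638811 -3.31070617] [ 0.01469249 -0.06273161  0.03572146] 0.12953974628527629 [ 0.39552217  0.45276711  0.1811803   1.88425988 -0.1088629   0.81178367
 -1.69849784]
scene origin 320 139
side origin 208 267
```

View pics/u2.png

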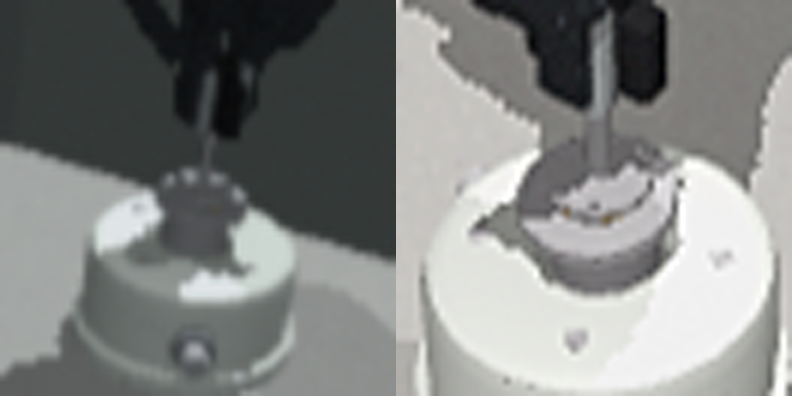

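The plug is drawing out cleanly, with force easing to 3 N. Continuing straight up.

>>> drive_tool --increments "0 0 0.003 0; 0 0 0.004 0; 0 0 0.005 0; 0 0 0.006 0; 0 0 0.008 0; 0 0 0.012 0; 0 0 0.014 0; 0 0 0.014 0; 0 0 0 0; 0 0 0 0; 0 0 0 0"

```text
t: 17.38
eef_pos: [0.4667, -0.3492, 0.2116]
tool_rot: [-0.0, 0.928, -0.371, -0.0]
contact_force: [-0.6, 0.6, -3.0]
gripper_width: 0.126
```

```bash
python3 look.py u3 0.08
```

```text
17.3833 [ 0.46673352 -0.34915049  0.21159665] [-6.39637076e-05  9.28458092e-01 -3.71437115e-01 -1.91913525e-04] [-0.55200055  0.62879735 -2.99636673] [-0.00130385  0.00775424 -0.02024685] 0.12638687117434796 [ 0.38057664  0.37210664  0.19680419  1.83455016 -0.08797747  0.94373455
 -1.71594707]
scene origin 322 124
side origin 206 244
```

View pics/u3.png

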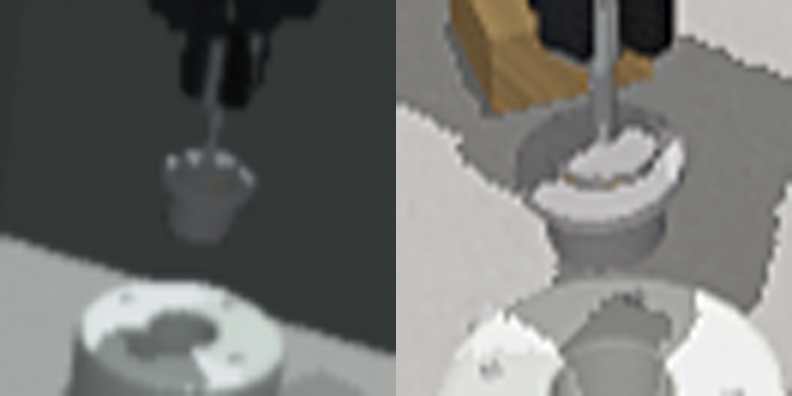

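The plug is clear of the port, hanging from the puller. Now I'll carry it at constant yaw to the board, watching joint 7.

>>> drive_tool --increments "0 0.005 0 0; 0 0.01 0 0; 0 0.015 0 0; 0 0.02 0 0; 0 0.025 0 0; 0 0.025 0 0; 0 0.025 0 0; 0 0.025 0 0; 0 0.025 0 0; 0 0.025 0 0; 0 0.025 0 0; 0 0.02 0 0"

```text
t: 18.48
eef_pos: [0.4663, -0.1014, 0.2116]
tool_rot: [-0.0, 0.929, -0.371, -0.0]
contact_force: [-0.1, 0.1, -4.0]
gripper_width: 0.127
```

```bash
python3 -c "
from station import bot;o=bot.get_obs();print(o['q'],o['eef_pos'],o['tool_rot'])"
```

```text
[ 0.01437754  0.20120622  0.07875801  2.06314803 -0.02129748  0.87858255
 -2.22478546] [ 0.4663386  -0.10140947  0.21160416] [-2.32723943e-04  9.28822756e-01 -3.70524059e-01 -3.95152788e-04]
```

>>> drive_tool --increments "0.001 0.02 0 0; 0.001 0.025 0 0; 0.001 0.025 0 0; 0.001 0.025 0 0; 0.001 0.025 0 0; 0.001 0.025 0 0; 0.001 0.025 0 0; 0.001 0.02 0 0; 0.001 0.015 0 0; 0.001 0.01 0 0; 0 0 0 0"

```text
t: 19.4
eef_pos: [0.4765, 0.1134, 0.2117]
tool_rot: [-0.0, 0.929, -0.37, -0.0]
contact_force: [1.1, 0.0, -2.5]
gripper_width: 0.131
```

```bash
python3 -c "
from station import bot;o=bot.get_obs();print(o['q'],o['eef_pos'],o['tool_rot'])"
```

```text
[-0.3043788   0.22495716 -0.06446161  2.0288809   0.0172597   0.88797721
 -2.70611546] [0.47648961 0.11343992 0.21171446] [-4.62319049e-04  9.29180755e-01 -3.69625298e-01 -2.21577032e-04]
```

>>> drive_tool --increments "0 0.02 0 0; 0 0.02 -0.01 0; 0 0.012 -0.02 0; 0 0 -0.02 0; 0 0 -0.02 0; 0 0 -0.01 0; 0 0 0 0; 0 0 0 0; 0 0 0 0"

```text
t: 20.15
eef_pos: [0.4778, 0.1624, 0.1328]
tool_rot: [-0.0, 0.928, -0.372, 0.001]
contact_force: [0.1, 0.0, -2.6]
gripper_width: 0.125
```

```bash
python3 look.py p1 0.08; python3 -c "
from station import bot
import cv2;cv2.imwrite('pics/p1w.png',bot.read_camera('wrist')[:,:,::-1])"
```

```text
20.15 [0.47775928 0.16237207 0.13280997] [-4.78899241e-04  9.28265965e-01 -3.71916257e-01  6.05408110e-04] [ 0.13046101  0.02311213 -2.55186002] [ 0.01025751 -0.03325983 -0.0168541 ] 0.12498691312369842 [-0.38058223  0.36085448 -0.08522818  2.06233521  0.04607139  0.71860688
 -2.82793068]
scene origin 225 249
side origin 185 148
```

View pics/p1.png

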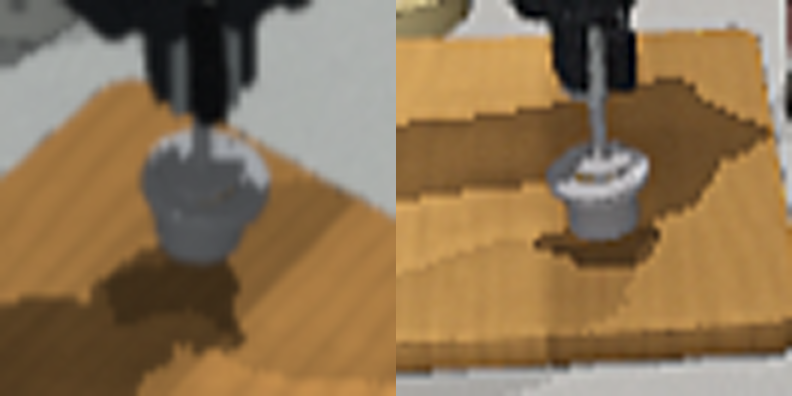

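View pics/p1w.png

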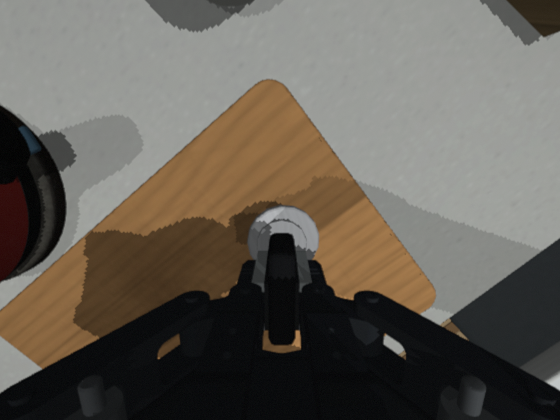

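The plug hangs well inside the board's edge, close to upright. Lowering gently.

>>> drive_tool --increments "0 0 -0.005 0; 0 0 -0.005 0; 0 0 -0.004 0; 0 0 -0.002 0; 0 0 0 0; 0 0 0 0"

```text
t: 20.8
eef_pos: [0.4768, 0.1626, 0.1155]
tool_rot: [0.0, 0.928, -0.371, -0.0]
contact_force: [0.3, -1.0, -3.1]
gripper_width: 0.128
```

>>> drive_tool --increments "0 0 -0.001 0; 0 0 -0.001 0; 0 0 -0.001 0; 0 0 -0.001 0; 0 0 0 0; 0 0 0 0"

```text
t: 21.3
eef_pos: [0.4771, 0.1626, 0.1119]
tool_rot: [-0.0, 0.928, -0.371, 0.0]
contact_force: [-0.0, 0.8, -0.3]
gripper_width: 0.129
```

>>> drive_tool --increments "0 0 -0.001 0; 0 0 -0.001 0; 0 0 -0.001 0; 0 0 0 0; 0 0 0 0"

```text
t: 21.72
eef_pos: [0.4776, 0.1628, 0.1116]
tool_rot: [-0.0, 0.928, -0.372, 0.001]
contact_force: [-8.4, -3.3, 29.7]
gripper_width: 0.127
```

>>> drive_tool --increments "0 0 0.0025 0; 0 0 0 0; 0 0 0 0; 0 0 0 0"

```text
t: 22.05
eef_pos: [0.4774, 0.1628, 0.1117]
tool_rot: [-0.0, 0.928, -0.371, 0.0]
contact_force: [-0.4, -0.9, 7.4]
gripper_width: 0.127
```

```bash
python3 look.py p2 0.06; python3 -c "
from station import bot
import cv2;cv2.imwrite('pics/p2w.png',bot.read_camera('wrist')[180:380,180:380,::-1].repeat(3,0).repeat(3,1))"
```

```text
22.05 [0.47741573 0.16279048 0.11174099] [-2.85652883e-04  9.28434418e-01 -3.71496093e-01  3.19552229e-04] [-0.41024502 -0.91051275  7.43486958] [-0.2112303   0.29683262  0.05825453] 0.1270369868941671 [-0.38358989  0.39473905 -0.08335015  2.07556889  0.05158399  0.6723139
 -2.8329377 ]
scene origin 225 250
side origin 185 148
```

View pics/p2.png

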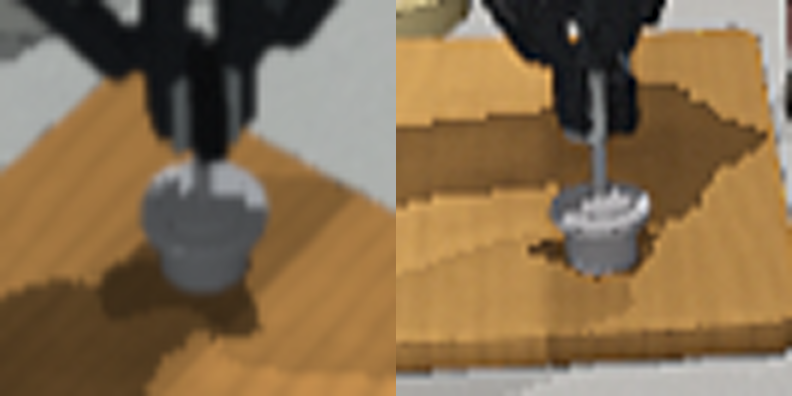

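View pics/p2w.png

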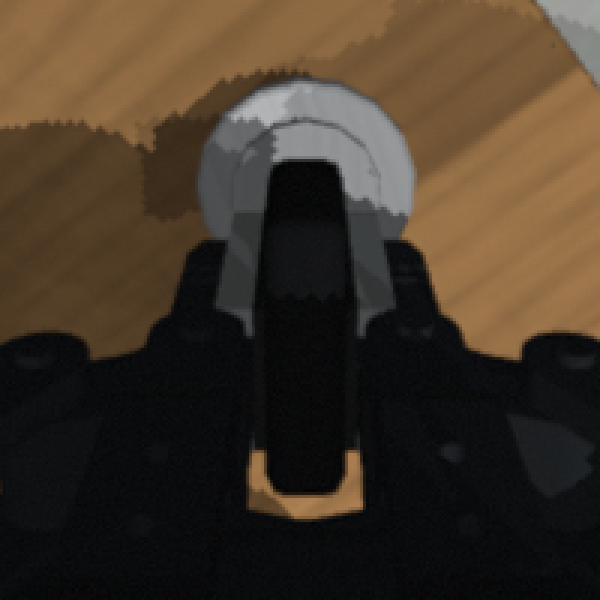

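The collar is seated and the plug stands flat. My 0.1055 estimate was an arithmetic slip: the plug's underside in the port is at 0.036 m, so the expected TCP is 0.1115, which matches. I'll relieve the load and release.

>>> drive_tool --increments "0 0 0.0005 0; 0 0 0 0; 0 0 0 0" --squeeze 20

```text
t: 22.45
eef_pos: [0.4772, 0.1627, 0.1118]
tool_rot: [-0.0, 0.928, -0.371, 0.0]
contact_force: [0.1, 0.1, 2.7]
gripper_width: 0.129
```

>>> drive_tool --increments "0 0 0 0; 0 0 0 0; 0 0 0 0; 0 0 0 0; 0 0 0 0; 0 0 0 0; 0 0 0 0" --grip 0.6

```text
t: 23.03
eef_pos: [0.4769, 0.1626, 0.1118]
tool_rot: [0.0, 0.928, -0.371, -0.0]
contact_force: [-0.3, -0.4, -0.5]
gripper_width: 0.601
```

```bash
python3 look.py r1 0.05
```

```text
23.0333 [0.4769108  0.16261371 0.111774  ] [ 4.00675248e-05  9.28450797e-01 -3.71455402e-01 -2.93186237e-05] [-0.33655448 -0.40058267 -0.52386985] [ 0.00997327  0.01433355 -0.03227841] 0.6007330694023203 [-0.38355813  0.39436664 -0.08346398  2.07609364  0.05141853  0.67311129
 -2.83281068]
scene origin 225 247
side origin 184 145
```

View pics/r1.png

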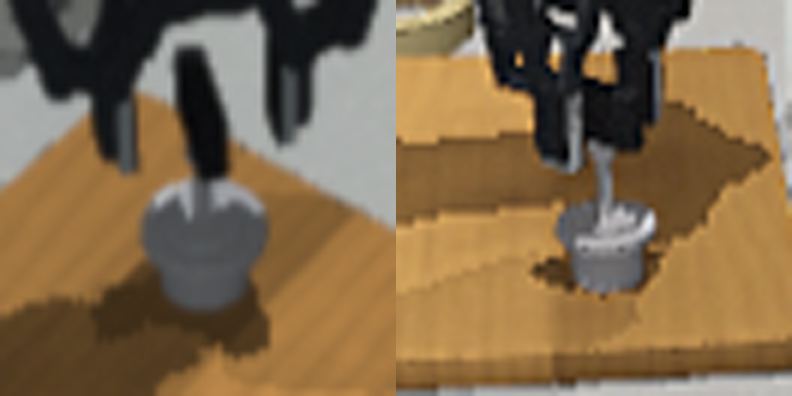

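>>> drive_tool --increments "0 0 0.01 0; 0 0 0.02 0; 0 0 0.03 0; 0 0 0.03 0; 0 0 0.03 0; 0 0 0.03 0; 0 0 0 0; 0 0 0 0"

```text
t: 23.8
eef_pos: [0.478, 0.163, 0.2643]
tool_rot: [-0.002, 0.928, -0.372, 0.002]
contact_force: [0.3, 0.2, -0.4]
gripper_width: 0.6
```

Run:
```python
from station import bot
from h import *
o=bot.get_obs();print(o["t"],o["eef_pos"],o["contact_force"])
for n in("scene","side"):
    im=bot.read_camera(n)[:,:,::-1];cv2.imwrite(f"pics/f_{n}.png",im)
    u,v=map(int,proj(bot.calibration(n),[.477,.1625,.07]))
    crop(im,u-50,v-50,100,100,5,f"pics/fz_{n}.png")
a=cv2.imread("pics/fz_scene.png");b=cv2.imread("pics/fz_side.png");cv2.imwrite("pics/fz.png",cv2.resize(np.hstack([a,b]),(800,400)))
```

```text
23.8 [0.47795214 0.16304722 0.26430533] [ 0.2996339   0.17851966 -0.39710622]
```

View pics/fz.png

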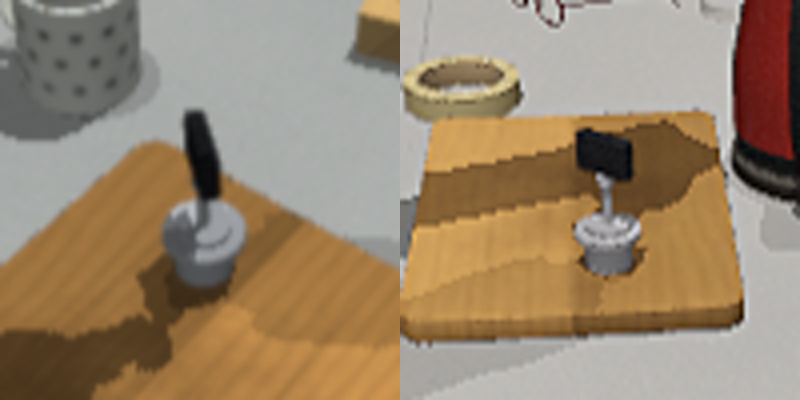

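View pics/f_side.png

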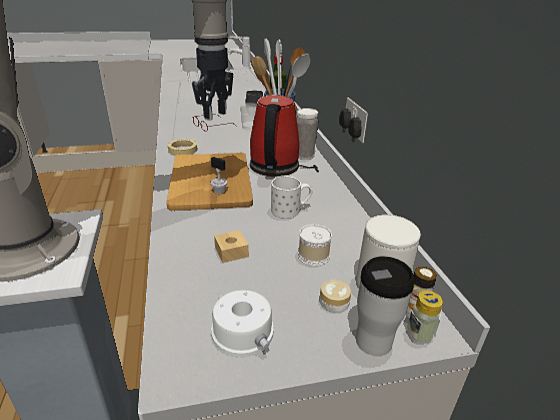

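The plug stands on the board and the puller is free. Next, check how upright it is, and whether it's still moving.

Run:
```python
from station import bot
from h import *
C={n:bot.calibration(n) for n in("scene","side")}
O={}
for n in C:
    u,v=map(int,proj(C[n],[.477,.1625,.07]));O[n]=(u-50,v-50)
A=lambda x,y:(O["scene"][0]+x/4,O["scene"][1]+y/4)
B=lambda x,y:(O["side"][0]+(x-400)/4,O["side"][1]+y/4)
g=tri(C["scene"],A(202,154),C["side"],B(605,154));m=tri(C["scene"],A(204,232),C["side"],B(609,230));b=tri(C["scene"],A(205,283),C["side"],B(609,270))
print(g,m,b)
d=g[0]-m[0];print("tilt deg",np.degrees(np.arctan2(np.hypot(d[0],d[1]),d[2])),d)
for n in C:
    im=bot.read_camera(n)[:,:,::-1];f=cv2.imread(f"pics/f_{n}.png");u,v=O[n]
    print(n,"diff",np.abs(im[v:v+100,u:u+100].astype(int)-f[v:v+100,u:u+100]).max())
```

```text
(array([0.47885826, 0.1624128 , 0.10710343]), np.float64(0.0029723108552996893)) (array([0.47851228, 0.16303486, 0.04669603]), np.float64(0.003943938954596731)) (array([0.47630526, 0.16797092, 0.01074909]), np.float64(0.0063197733842785))
tilt deg 0.6751093830079274 [ 0.00034598 -0.00062207  0.06040741]
scene diff 53
side diff 76
```

>>> drive_tool --increments "0 0 0 0; 0 0 0 0; 0 0 0 0; 0 0 0 0; 0 0 0 0; 0 0 0 0"

```text
t: 24.5
eef_pos: [0.477, 0.1626, 0.2617]
tool_rot: [0.0, 0.928, -0.371, -0.0]
contact_force: [-0.3, -0.4, 0.2]
gripper_width: 0.602
```

Run:
```python
from station import bot
from h import *
import time
r=[bot.read_camera("side") for _ in range(4)]
u,v=map(int,proj(bot.calibration("side"),[.477,.1625,.07]))
q=[x[v-30:v+30,u-30:u+30].astype(int) for x in r]
print([int((np.abs(q[i]-q[0]).max(2)>20).sum()) for i in range(4)],bot.get_obs()["t"])
f=cv2.imread("pics/f_side.png")[:,:,::-1][v-30:v+30,u-30:u+30].astype(int);print((np.abs(q[3]-f).max(2)>20).sum())
im=r[3][:,:,::-1];crop(im,u-50,v-50,100,100,5,"pics/g.png")
```

```text
[0, 0, 0, 0] 24.7
1
```

View pics/g.png

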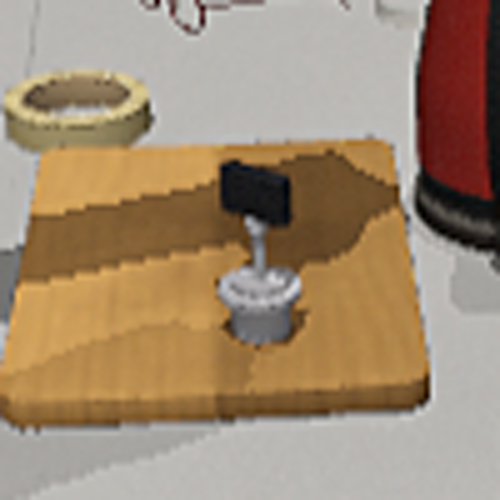

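The plug is standing upright and still, and the robot is clear of it.

```bash
python3 -c "
from station import bot;print(bot.hand_in())"
```

```text
the job is handed in; nothing more can be done
None
```

The blind plug is out of its port and stands upright on the chopping board with the puller still in it. I handed the job in at about 24.7 s; no verdict is reported.

- **Thread:** I lowered the puller lightly to about 2–3 N and turned it clockwise until it dropped in and the collar lay on the plug face. I then screwed it about 72° past the slot to its stop. The torque there held at about 0.18 N·m, so the plug was turning harmlessly in its port.
- **Pull:** It came straight up at about 11 N, easing to 3 N, without gripping the plug.
- **Final state:** The collar is seated and the puller leans less than 1°. Four successive pictures showed no movement, the gripper is about 15 cm above, and the side view shows the other things in place.
- **Set-down force:** I had worked out the contact height 6 mm too low, so the plug was pressed onto the board at about 30 N for a moment. I backed off before releasing.
- **Poor reading:** Triangulating the plug's foot gave 0.011 m where it should be 0.022 m, with about 6 mm of ray mismatch. I relied on the contact height instead, which matched the expected 0.1115 m.

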